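Find the high spot of a chair castor with a dial gauge

TASK

The desk chair thumps as it rolls, so one of its castor wheels is clamped under the crank plate of the small test stand. Slide the dial gauge along its rail until its sprung plunger bears on the wheel and is pressed in by 2 to 3 mm, and leave the gauge set so; then turn the wheel by its crank grip to find the one highest spot of its tread (there is also a lesser rise elsewhere), and leave the wheel standing with that highest spot under the plunger. Work gently: keep each finger's force under 30 N, never drive the plunger to its inner stop, and do not disturb the eraser, USB stick and green marker lying nearby.

Things in the scene. Friction and masses are not known exactly. Their poses are not given: they have to be found in the camera images.
- stand: grey-painted metal test stand fixed to the desk, base plate 258 x 104 x 14 mm. Origin: on the desk directly below the wheel's upright axis; its +x axis runs along the slide rail from the wheel towards the gauge (the plate reaches 52 mm behind the axis and 206 mm ahead of it along x), z up
- wheel_axis (a point): point on the wheel's upright axis, 35 mm above the desk; axes as the stand's. The wheel: black rubber, nominal tread radius 36 mm, 20 to 52 mm above the desk. Its tread has one highest spot, 4 mm above nominal, fading out some 28 degrees to either side, and elsewhere one lesser rise of 2 mm; neither shows from above, and both are at unknown angles from the crank grip
- crank (a joint): angle of the crank plate in rad, growing anticlockwise seen from above, 0 with the grip towards the gauge. Round aluminium plate, radius 43.5 mm, top 58.5 mm above the desk, with a central nut (22 mm wide, top at 61.5 mm). The wheel turns with it, either way, any number of turns, against light friction (0.06 N m), and stays where it is left
- crank_grip (a point): middle of the black upright crank grip, a round post of diameter 14 mm, 30 mm off the wheel's axis on the crank plate, from 60 to 100 mm above the desk (this point is at 84.5 mm); it spins freely on its pin, so fingers that hold it need not turn as they go round
- gauge_knob (a point): black round upright knob by which the gauge is slid: shank diameter 16 mm, 50 to 96 mm above the desk (this point is at 75 mm), rim at the top 19 mm; the carriage below it is 41 mm high. 47 mm behind the dial's centre, away from the wheel. The gauge slides only along the stand's x, against 5 N of friction, and stays where left; it can go far enough in to drive the plunger to its stop
- dial_centre (a point): centre of the gauge's face-up white dial, 49 mm above the desk; bezel diameter 55 mm, moves with the gauge
- plunger_tip (a point): front end of the steel plunger's ball tip, 34 mm above the desk, pointing along the stand's -x at the wheel's axis; with the plunger out it is 60 mm ahead of the dial's centre. At the start it stands clear of the wheel. Stiffness 250 N/m after 0.75 N of preload, travel 10 mm
- pointer (a joint): angle of the dial's black pointer in rad: 0 with the plunger fully out (pointer towards the wheel), growing clockwise seen from above by 0.5236 rad (30 degrees, one mark of the dial) for each 1 mm that the plunger is pressed in, up to 5.24 at the inner stop (10 mm)
- eraser: eraser, 22 x 45 x 12 mm, bystander, origin under its centre
- usb_stick: USB stick, 17 x 53 x 10 mm, bystander, origin under its centre
- marker_green: green marker, 22 x 117 x 17 mm, bystander, origin under its centre

How it is judged:
By the outcome, as a careful person would: the job done as asked, in the order asked, and still so for the second after the job is handed in, with the robot touching nothing.
It also fails if it takes over 69 s, if anything falls off the work surface, if the arm or the gripper's body presses on something with over 40 N, if the wrist force passes 120 N, or if a joint passes its speed limit or range.

ROBOT

A 6-joint arm with a two-finger parallel gripper is mounted at the origin on the work surface; the furniture and walls round the work are solid. World frame = base frame: x ahead of the robot, y to its left, z up, the work surface at z = 0. Lengths are in m, angles in rad, forces in N, time in s.
With the tool pointing down it reaches from about 0.35 to 0.975 m from the base axis. Payload 4.9 kg.
Tool frame: the origin (TCP) lies on the front face of the gripper's body, between the roots of the fingers; the fingertips stand ctrl.finger_overhang ahead of it and the grasp point (between the pads) lies 54 mm ahead of it (ctrl.finger_overhang is the distance from the TCP to the fingertips, in m); z points along the fingers, y is the line along which they close (so a half turn about z gives the same grasp; the last joint's range is limited). The gripper opens to 85 mm and grips with 20 to 120 N. Pads are 22 mm wide; open, the fingers measure 114 mm over their backs; the gripper's body (76 mm by 85 mm) begins 54 mm behind the grasp point. The pads swing forward as they close: fully open they stand 13 mm farther back than shut.
Start: joints at [1.148, 0.053, 1.613, -0, 1.476, -0.119], TCP at [0.187, 0.596, 0.304] pointing down, gripper open.
Joint ranges: [-3.01, 3.01], [-1.01, 2.22], [0.06, 2.58], [-1.02, 4.17], [0.09, 2.62], [-3.14, 3.14]. Speed limits (rad/s): [2.57, 2.57, 3.14, 3.14, 3.14, 3.14].

INTERFACE

Orientations are given as a rotation vector (axis times angle).
In Python, from station import ctrl, vision gives the robot as it stands. The module is installed in compiled form; this text tells all that it offers.
- The arm moves only by the tool drive_tool, never from a script. Its argument "rows" is a list of rows, each a list of 2 entries, a list of its own where there are three numbers: the shift along the tool's x, y, z in m, then the turn about the tool's z in rad. A call has 1 to 10 rows; each row shifts and turns the commanded pose from where the row before left it, along the tool's axes as they then stand; what a row does not reach is not made up. A row lasts 1/10 s, in which the tool goes at most 50 mm and 8.59 degrees, less where a joint would pass 70% of its speed; a pose out of reach is approached as far as the arm can. A call with a gripper value outside its range is refused whole. "jaw" is the closure, from 0 (fully open) to 1 (shut), set as the call begins (left out, the last holds). The fingers move at their own pace and stop on an object; "grip_force" is the grip in N (left out, the last holds). Time passes only in rows, so rows that do not move let the fingers close. It gives the time, the measured TCP pose, the force, the opening and the grip force at its end, in the units of the state.
- ctrl.get_obs(): the state, without advancing time (a new reading comes with each control period).
- vision.get_image(name): name is "scene" or "top" or "wrist"; returns a dict with "image" (400x640x3 uint8, blue, green, red), "vertical_fov" (degrees; the focal length in pixels is half the picture's height over the tangent of half this angle, whatever the lens; pixels are square), "cx", "cy" (the principal point, pixels), "R" (3x3) and "t" (3): a world point X has camera coordinates R X + t. Camera axes: x right, y down, z forward; pixel columns grow to the right and rows downward; lengths in m; the calibration is good to about 2 mm. A picture is of the moment at which its call begins. There is no depth.
- ctrl.finish_job(): hands the job in; it is judged then, once.
The state is a dict: "t": time; "q": joint angles; "dq": joint speeds; "effort": joint torques, N m; "tool_pos": TCP position; "tool_rot": TCP orientation; "contact_force": force on the tool from outside, world axes, zero at the start; "wrist_torque": the same for the moment, N m; "opening": finger opening in m; "grip_force": force on a finger pad.
Only numpy, scipy, OpenCV 4.12 (cv2) and the standard library are available. Lean on these libraries where they do the work, as an engineer would, in place of code of your own. Each camera call takes 0.05 s, during which the arm holds its last target. There are 200 camera calls.

## Working session

There is one attempt and no reset: what is moved stays moved. The work goes in short steps, Python scripts to look and compute and a tool call to move; the robot and the scene stay as the last step left them, time stands still between calls to the robot, and variables do not carry over. Pictures are saved under pics/ and viewed, at most 10 in all, crops included, and the job is handed in when it is done.

Besides the shell and the picture viewer there is one more tool, called after "Call:" by a JSON object that holds its "api" and its "payload". drive_tool: Moves the arm, as the interface text tells. Its arguments: {"type":"object","properties":{"rows":{"type":"array","items":{"type":"array"}},"jaw":{"type":"number"},"grip_force":{"type":"number"}},"required":["rows"]}

```bash
mkdir -p pics
cat > h.py <<'E'
import numpy as np,cv2
from station import ctrl,vision
from scipy.spatial.transform import Rotation as Ro
def cam(n):
    d=vision.get_image(n);im=d["image"];f=im.shape[0]/2/np.tan(np.radians(d["vertical_fov"])/2)
    return d,f
def ray(d,f,u,v,z):
    R=np.array(d["R"]);t=np.array(d["t"]);c=-R.T@t
    r=R.T@np.array([(u-d["cx"])/f,(v-d["cy"])/f,1]);return c+r*(z-c[2])/r[2]
def proj(d,f,X):
    p=np.array(d["R"])@np.array(X)+np.array(d["t"]);return np.array([d["cx"]+f*p[0]/p[2],d["cy"]+f*p[1]/p[2]])
E
python3 - <<'E'
from h import *
ims=[]
for n in ["top","wrist"]:
    d,f=cam(n);cv2.imwrite(f"pics/{n}0.png",d["image"]);print(n,f,d["cx"],d["cy"],np.round(-np.array(d["R"]).T@d["t"],3))
o=ctrl.get_obs();print(o,ctrl.finger_overhang, Ro.from_rotvec(o["tool_rot"]).as_matrix().round(3))
E
```

```text
top 502.7875905395698 322.2519618319485 194.30066803456182 [0.383 0.011 1.105]
wrist 299.68347624742165 314.0212569883363 196.93157003461354 [0.111 0.619 0.372]
{'t': 0.1, 'q': array([ 1.14799284e+00,  5.33063968e-02,  1.61419057e+00, -4.37629936e-05,
        1.47599468e+00, -1.18979089e-01]), 'dq': array([ 0.00126716, -0.00052473, -0.00171501, -0.00094198, -0.00112715,
       -0.00119277]), 'effort': array([ 5.41888130e-04, -3.94904888e+01, -3.71361065e+01, -7.66657718e-05,
        3.96969772e-03,  1.25004613e-05]), 'tool_pos': array([0.18679589, 0.59597103, 0.30275594]), 'tool_rot': array([-4.75335524e-01, -3.10495142e+00,  2.89202892e-03]), 'contact_force': array([ 0.35996918,  0.54829132, -0.67763562]), 'wrist_torque': array([-0.03934178, -0.00388604, -0.01807656]), 'grip_force': 0.0, 'opening': 0.08557614096483386} 0.0726 [[-0.954  0.299 -0.001]
 [ 0.299  0.954 -0.002]
 [ 0.    -0.002 -1.   ]]
```

View pics/top0.png

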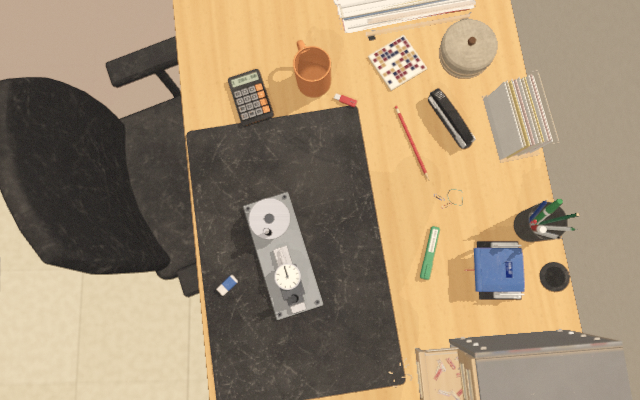

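View pics/wrist0.png

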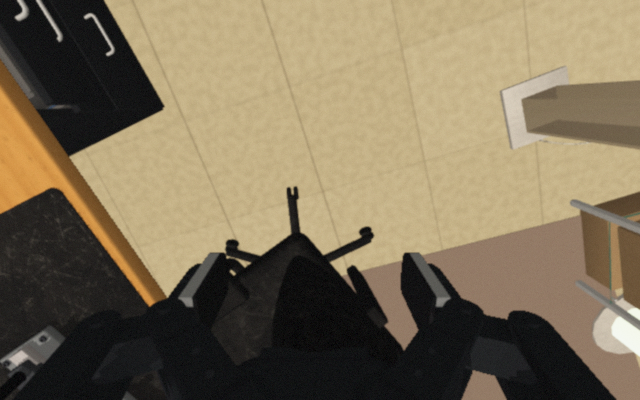

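The top view shows the stand with the wheel near (269,217), grip (267,231), dial (288,276) and knob (293,297). The wrist view doesn't show the working area. I'll enlarge the stand.

Run:
```python
from h import *
d,f=cam("top")
c=d["image"][185:325,225:345];cv2.imwrite("pics/c1.png",cv2.resize(c,None,fx=4.28,fy=4.28,interpolation=cv2.INTER_CUBIC))
for n,u,v,z in [("nut",268.5,217,.0615),("dial",288,276,.049),("gripTop",267,231,.1),("knobtop",293,297,.096),("eraser",228,285,.012),("marker",430,252,.01),("c1",245,207,.014),("c2",287,193,.014),("c3",323,304,.014),("c4",277,319,.014)]: print(n,ray(d,f,u,v,z).round(4))
```

```text
nut [0.5146 0.1509 0.0615]
dial [0.3917 0.1124 0.049 ]
gripTop [0.4815 0.1489 0.1   ]
knobtop [0.3502 0.0985 0.096 ]
eraser [0.3757 0.2455 0.012 ]
marker [ 0.4363 -0.191   0.01  ]
c1 [0.544  0.2091 0.014 ]
c2 [0.5728 0.1161 0.014 ]
c3 [0.3316 0.0419 0.014 ]
c4 [0.3026 0.1401 0.014 ]
```

View pics/c1.png

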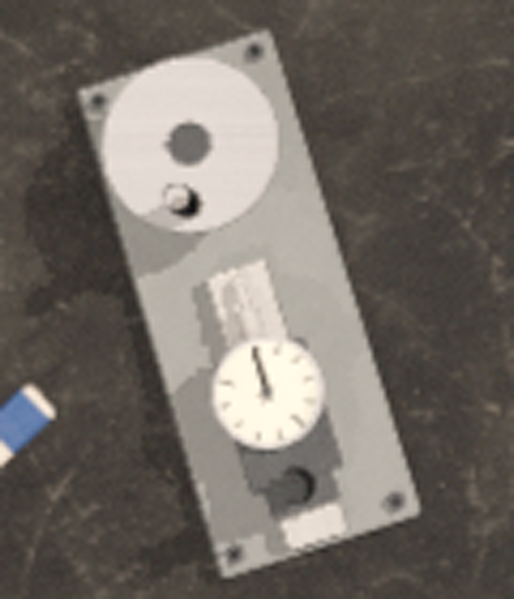

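The enlarged crop (scale 4.28) gives nut (190,143), dial (268,393), knob top (296,485), grip cap (180,197), and plate corners (79,92), (269,31), (419,515), (224,577). I'll fit the stand frame and check the scene camera for the chair.

Run:
```python
from h import *
from scipy.optimize import least_squares
d,f=cam("top")
s,_=cam("scene");cv2.imwrite("pics/s1.png",s["image"])
pt=lambda a:(225+a[0]/4.283,185+a[1]/4.279)
# local pts given pose (x,y,a), gauge dial pos g
C=[((79,92),(-.052,-.052,.014)),((269,31),(-.052,.052,.014)),((419,515),(.206,.052,.014)),((224,577),(.206,-.052,.014)),((190,143),(0,0,.0615))]
def W(p,l):
    c,s_=np.cos(p[2]),np.sin(p[2]);return np.array([p[0]+c*l[0]-s_*l[1],p[1]+s_*l[0]+c*l[1],l[2]])
def res(p):
    r=[proj(d,f,W(p,l))-pt(a) for a,l in C]
    r.append(proj(d,f,W(p,(p[3],0,.049)))-pt((268,393)))
    r.append(proj(d,f,W(p,(p[3]+.047,0,.096)))-pt((297,485)))
    return np.concatenate(r)
q=least_squares(res,[.513,.149,np.radians(-163.5),.127]);p=q.x
print(p,np.degrees(p[2]),res(p).round(1))
print("knob",W(p,(p[3]+.047,0,.075)),"tipx",p[3]-.06)
g=ray(d,f,*pt((180,197)),.1);e=g[:2]-p[:2];print("grip",g,np.hypot(*e),np.degrees(np.arctan2(e[1],e[0])-p[2]))
```

```text
[ 0.51141257  0.14873952 -2.84955994  0.12574553] -163.26775802719044 [-0.4 -0.4  0.2 -0.8  1.3 -0.2  0.1  0.8  0.2  0.   0.4 -0.5 -1.6  0.9]
knob [0.34598098 0.09900618 0.075     ] tipx 0.06574552942871775
grip [0.48138214 0.14884467 0.1       ] 0.030030612754817 343.06714329612106
```

View pics/s1.png

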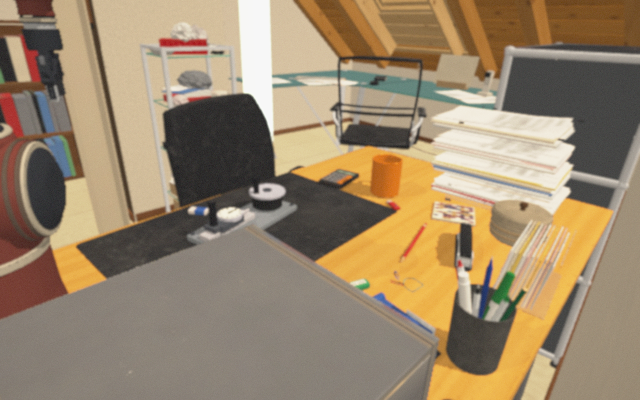

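The scene view shows the chair back standing tall beside the desk, so I'll raise the tool first, turn it to the stand's axis, and then move over the knob.

Call:
{"api": "drive_tool", "payload": {"rows": [[[0,0,-0.03],-0.149],[[0,0,-0.03],-0.149],[[0,0,-0.03],-0.149],[[0,0,-0.01],-0.149],[[0,-0.045,0],0],[[0,-0.045,0],0],[[0,-0.045,0],0],[[0,-0.045,0],0],[[0,-0.045,0],0],[[0,-0.045,0],0]]}}

```text
t: 1.25
tool_pos: [0.2647, 0.3361, 0.4038]
tool_rot: [-0.459, 3.108, -0.0]
contact_force: [1.3, -0.4, 0.4]
opening: 0.0855
grip_force: 0.0
```

Call:
{"api": "drive_tool", "payload": {"rows": [[[0,-0.045,0],0],[[0,-0.045,0],0],[[0,-0.045,0.03],0],[[0,-0.045,0.04],0],[[-0.005,-0.045,0.04],0],[[-0.004,-0.027,0.04],0],[[0,0,0.02],0],[[0,0,0],0]]}}

```text
t: 2.05
tool_pos: [0.3381, 0.1159, 0.246]
tool_rot: [0.453, -3.102, -0.0]
contact_force: [-0.6, 0.4, -0.2]
opening: 0.0854
grip_force: 0.0
```

Run:
```python
from h import *
o=ctrl.get_obs();print(o["t"],o["tool_pos"],Ro.from_rotvec(o["tool_rot"]).as_matrix().round(3),o["contact_force"])
d,f=cam("wrist");e,fe=cam("top")
im=np.zeros((600,640,3),np.uint8);im[:400]=d["image"];im[400:600,:240]=cv2.resize(e["image"][185:325,195:363],(240,200));cv2.imwrite("pics/w2.png",im)
print(proj(d,f,(.346,.099,.096)),proj(d,f,(.346,.099,.041)),np.array(d["R"]).round(2), d["cx"],d["cy"])
```

```text
2.05 [0.33809856 0.11586849 0.24602961] [[-0.958 -0.286 -0.007]
 [-0.286  0.958 -0.001]
 [ 0.007  0.001 -1.   ]] [-0.5679649   0.4427849  -0.24645859]
[290.01095572 212.21474538] [294.29906039 192.11768215] [[-0.29  0.96  0.  ]
 [ 0.91  0.27  0.3 ]
 [ 0.29  0.09 -0.95]] 314.0212569883363 196.93157003461354
```

View pics/w2.png

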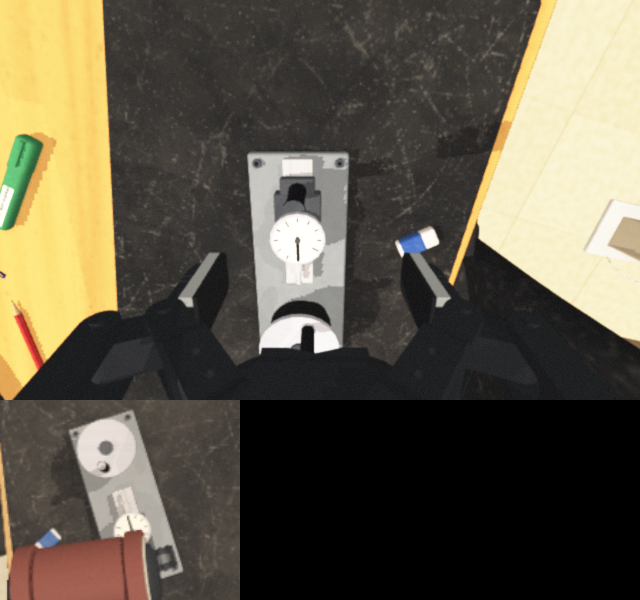

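The wrist view shows the gauge: dial centre at (297,240), knob near (294,200), and the crank plate at the bottom (300,340). In the top view the arm partly hides the gauge. I'll refine with a crop.

Run:
```python
from h import *
d,f=cam("wrist")
c=d["image"][145:275,235:365];cv2.imwrite("pics/w3.png",cv2.resize(c,None,fx=4.5,fy=4.5,interpolation=cv2.INTER_CUBIC))
p=[0.51141257,0.14873952,-2.84955994]
def W(l):
    c,s=np.cos(p[2]),np.sin(p[2]);return (p[0]+c*l[0]-s*l[1],p[1]+s*l[0]+c*l[1],l[2])
for n,l in [("c3",(.206,.052,.014)),("c4",(.206,-.052,.014)),("dial",(.1257,0,.049)),("ktop",(.1727,0,.096)),("kbot",(.1727,0,.05))]: 
    q=proj(d,f,W(l));print(n,q.round(1),((q-[235,145])*4.5).round())
print(ctrl.get_obs()["tool_pos"])
```

```text
c3 [244.2 148.6] [41. 16.]
c4 [346.3 148.7] [501.  17.]
dial [294.6 235.3] [268. 406.]
ktop [289.9 206.7] [247. 278.]
kbot [293.6 190.1] [264. 203.]
[0.34019514 0.11721711 0.25148488]
```

View pics/w3.png

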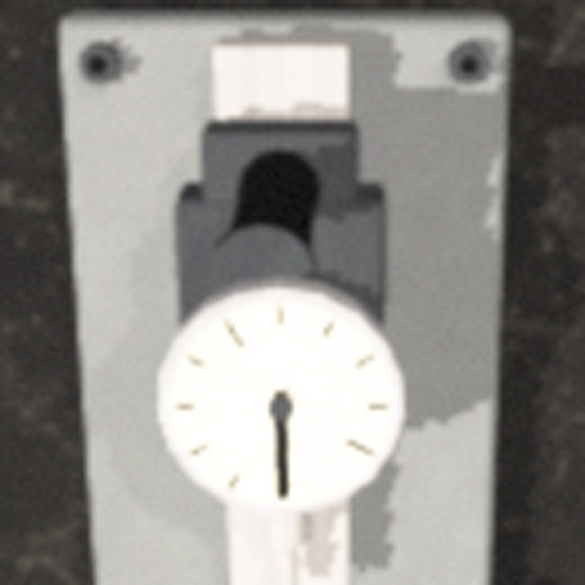

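The crop shows the dial centre at (281,405) against a predicted (268,406), with the knob top near (265,272). So the stand lies about 2.5 mm further along tool +y than I had it, and its x position agrees. The pointer is at zero. Descending.

Call:
{"api": "drive_tool", "payload": {"rows": [[[0,-0.008,0.03],0],[[0,-0.009,0.03],0],[[0,0,0.03],0],[[0,0,0.02],0],[[0,0,0.01],0],[[0,0,0],0],[[0,0,0],0]]}}

```text
t: 2.9
tool_pos: [0.3457, 0.101, 0.1317]
tool_rot: [-0.458, 3.105, -0.0]
contact_force: [-0.2, 0.4, -0.4]
opening: 0.0854
grip_force: 0.0
```

Call:
{"api": "drive_tool", "payload": {"rows": [[[0,0,0.002],0],[[0,0,0],0],[[0,0,0],0],[[0,0,0],0],[[0,0,0],0],[[0,0,0],0],[[0,0,0],0],[[0,0,0],0]], "jaw": 0.75, "grip_force": 20}}

```text
t: 3.7
tool_pos: [0.3446, 0.1005, 0.1278]
tool_rot: [0.457, -3.108, -0.0]
contact_force: [0.1, -0.7, -1.0]
opening: 0.0209
grip_force: 0.0
```

Call:
{"api": "drive_tool", "payload": {"rows": [[[0,0,0],0],[[0,0,0],0],[[0,0,0],0],[[0,0,0],0]], "jaw": 0.85}}

```text
t: 4.1
tool_pos: [0.3445, 0.1007, 0.1279]
tool_rot: [0.457, -3.108, -0.001]
contact_force: [-1.4, 2.7, 2.6]
opening: 0.0159
grip_force: 19.1
```

Call:
{"api": "drive_tool", "payload": {"rows": [[[-0.003,0,0],0],[[-0.005,0,0],0],[[-0.005,0,0],0],[[-0.005,0,0],0],[[-0.005,0,0],0],[[-0.003,0,0],0],[[0,0,0],0],[[0,0,0],0]]}}

```text
t: 4.9
tool_pos: [0.3694, 0.1082, 0.1279]
tool_rot: [0.457, -3.108, -0.001]
contact_force: [-4.3, 1.8, 4.9]
opening: 0.0153
grip_force: 19.0
```

Run:
```python
from h import *
d,f=cam("wrist");e,fe=cam("top");print(ctrl.get_obs()["tool_pos"])
im=np.zeros((600,780,3),np.uint8);im[:400,:640]=d["image"];im[400:600,:240]=cv2.resize(e["image"][185:325,195:363],(240,200));im[200:,380:]=cv2.resize(e["image"][255:295,265:305],(400,400),interpolation=cv2.INTER_CUBIC);cv2.imwrite("pics/w4.png",im)
```

```text
[0.36940768 0.10816412 0.12790429]
```

View pics/w4.png

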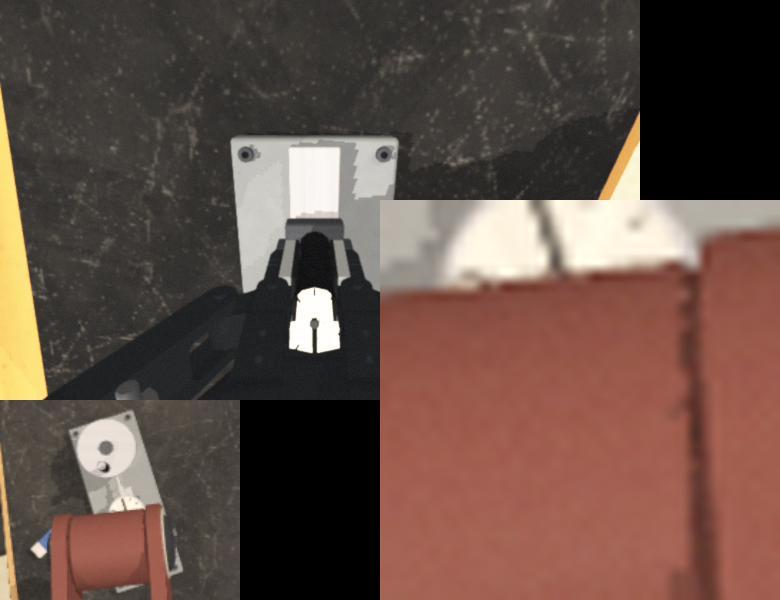

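The wrist view shows the dial between the fingers: hub at (314,323), pointer straight down, so it still reads zero. I'll write a pointer reader and step in.

```bash
cat >> h.py <<'E'
P=[0.5108,0.1509,-2.84956]
def W(l):
    c,s=np.cos(P[2]),np.sin(P[2]);return np.array([P[0]+c*l[0]-s*l[1],P[1]+s*l[0]+c*l[1],l[2]])
def pointer(d,f,hub_px,rs=np.arange(5,16,.5)):
    """returns angle deg clockwise from wheel dir, mm"""
    g=cv2.cvtColor(d["image"],cv2.COLOR_BGR2GRAY).astype(np.float32)
    hub=ray(d,f,*hub_px,.049);a=np.radians(np.arange(0,360,1.))
    out=[]
    for th in a:
        w=P[2]+np.pi-th
        q=np.array([proj(d,f,hub+[r/1e3*np.cos(w),r/1e3*np.sin(w),0]) for r in rs],np.float32)
        out.append(cv2.remap(g,q[None,:,0],q[None,:,1],cv2.INTER_LINEAR)[0])
    return np.array(out)
def best(o,lo=0,hi=360):
    m=o.mean(1);k=np.median(m);w=np.clip(k-m-30,0,None)
    i=int(np.argmax(np.convolve(np.r_[w[-3:],w,w[:3]],np.ones(7),'valid')))
    j=np.arange(i-9,i+10);s=w[j%360];return (s@j/s.sum())%360 if s.sum() else np.nan,m
E
python3 - <<'E'
from h import *
d,f=cam("wrist");o=pointer(d,f,(314,323));b,m=best(o);print(b,b/30,m[::10].round())
E
```

```text
359.2361031576012 11.97453677192004 [ 37. 210. 252. 255. 255. 255. 254. 253. 243. 232. 189. 185. 197. 224.
 253. 254. 254. 254. 254. 254. 254. 254. 253. 224. 197. 187. 189. 231.
 244. 254. 254. 254. 254. 254. 250. 188.]
```

Call:
{"api": "drive_tool", "payload": {"rows": [[[-0.002,0,0],0],[[-0.002,0,0],0],[[0,0,0],0],[[0,0,0],0]]}}

```text
t: 5.45
tool_pos: [0.3731, 0.1093, 0.1279]
tool_rot: [0.457, -3.107, -0.0]
contact_force: [-4.6, 2.8, 5.1]
opening: 0.0155
grip_force: 19.0
```

Run:
```python
from h import *
d,f=cam("wrist");o=pointer(d,f,(314,323),np.arange(5,12,.5));b,m=best(o);print(b,b/30,m[::10].round())
print(ctrl.get_obs()["tool_pos"])
```

```text
359.08958406869743 11.969652802289914 [ 35. 186. 251. 255. 255. 255. 254. 254. 254. 254. 250. 252. 254. 254.
 254. 254. 254. 254. 254. 254. 254. 254. 254. 254. 253. 252. 249. 254.
 254. 254. 254. 254. 254. 254. 247. 153.]
[0.37312525 0.10926745 0.12789345]
```

Reader works; still zero. Step in carefully.

Call:
{"api": "drive_tool", "payload": {"rows": [[[-0.001,0,0],0],[[-0.001,0,0],0],[[0,0,0],0],[[0,0,0],0]]}}

```text
t: 5.9
tool_pos: [0.3748, 0.1098, 0.1279]
tool_rot: [0.457, -3.107, -0.0]
contact_force: [-6.8, 0.3, 5.8]
opening: 0.0156
grip_force: 18.9
```

```bash
cat > r.py <<'E'
from h import *
d,f=cam("wrist");o=pointer(d,f,(314,323),np.arange(5,12,.5));b,m=best(o);print(b,b/30,ctrl.get_obs()["tool_pos"])
E
python3 r.py
```

```text
25.78452172325894 0.8594840574419647 [0.37477644 0.10975558 0.12786104]
```

Call:
{"api": "drive_tool", "payload": {"rows": [[[-0.0009,0,0],0],[[-0.0008,0,0],0],[[0,0,0],0],[[0,0,0],0]]}}

```text
t: 6.35
tool_pos: [0.3763, 0.1102, 0.1279]
tool_rot: [0.457, -3.106, -0.0]
contact_force: [-5.5, 1.9, 6.8]
opening: 0.0159
grip_force: 18.9
```

```bash
python3 r.py
```

```text
70.840140869431 2.361338028981033 [0.376335   0.11020315 0.12787067]
```

Call:
{"api": "drive_tool", "payload": {"rows": [[[0,0,0],0],[[0,0,0],0],[[0,0,0],0],[[0,0,0],0],[[0,0,0],0]], "jaw": 0.5}}

```text
t: 6.9
tool_pos: [0.377, 0.1102, 0.1278]
tool_rot: [-0.457, 3.108, -0.0]
contact_force: [0.9, 0.7, -0.4]
opening: 0.0426
grip_force: 0.0
```

Run:
```python
from h import *
d,f=cam("wrist")
g=cv2.cvtColor(d["image"],cv2.COLOR_BGR2GRAY)[308:338,295:335]; print("dark",np.argwhere(g<110)[:,::-1].mean(0)+[295,308])
o=ctrl.get_obs();print(o["tool_pos"],o["opening"])
for h in [(314,323),(313,323),(315,324)]: print(best(pointer(d,f,h,np.arange(5,14,.5)))[0])
for l in [(.0937,0,.049),(0.1407,0,.096)]: print(proj(d,f,W(l)))
```

```text
dark [308.32478632 323.88034188]
[0.37693956 0.11019309 0.12782007] 0.04263656565291303
74.23411733616105
73.20931471596161
79.29758591125213
[314.56319713 320.74473085]
[314.96293944 306.3102556 ]
```

Pressed in about 2.5 mm. Next: rise and move over the crank grip.

Call:
{"api": "drive_tool", "payload": {"rows": [[[0,0,-0.02],0],[[0,0,-0.03],0],[[0,0,-0.02],0],[[-0.03,0.003,0],0],[[-0.03,0.003,0],0],[[-0.03,0.003,0],0],[[-0.021,0,0],0],[[0,0,0],0],[[0,0,0],0]], "jaw": 0.2}}

```text
t: 7.85
tool_pos: [0.4802, 0.1507, 0.1974]
tool_rot: [0.457, -3.107, 0.0]
contact_force: [-0.2, -0.6, -0.5]
opening: 0.0684
grip_force: 0.0
```

Run:
```python
from h import *
d,f=cam("wrist");o=ctrl.get_obs();print(o["tool_pos"])
im=d["image"][130:400,180:450];cv2.imwrite("pics/w5.png",cv2.resize(im,None,fx=2.2,fy=2.2,interpolation=cv2.INTER_CUBIC))
gx=W((.0287,-.0088,.1))
T=lambda q:((q-[180,130])*2.2).round()
for n,l in [("dial",(.0937,0,.049)),("gtop",(.0287,-.0088,.1)),("gmid",(.0287,-.0088,.06)),("nut",(0,0,.0615))]: print(n,T(proj(d,f,W(l))))
```

```text
[0.47977072 0.15065035 0.19738411]
dial [268. -15.]
gtop [295. 238.]
gmid [295. 186.]
nut [269. 265.]
```

View pics/w5.png

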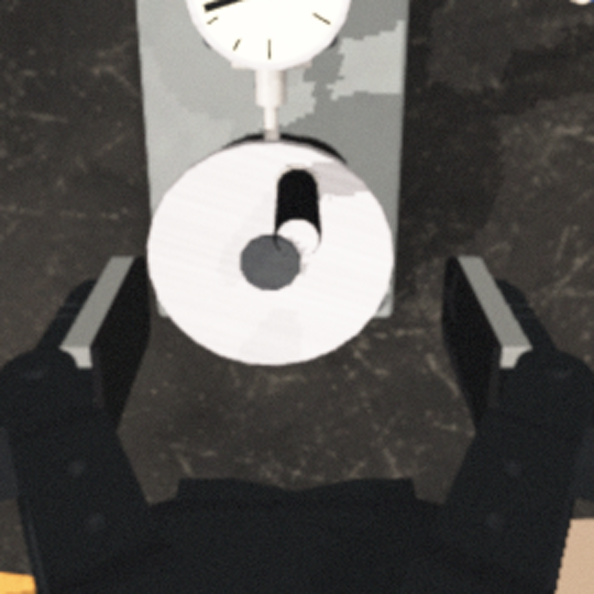

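The crop shows the grip top at (298,238), nut (271,262) and plunger on the wheel, all within 1 mm of prediction. Descending and gripping.

Call:
{"api": "drive_tool", "payload": {"rows": [[[-0.001,0,0.02],0],[[0,0,0.02],0],[[0,0,0.018],0],[[0,0,0],0],[[0,0,0],0],[[0,0,0],0],[[0,0,0],0],[[0,0,0],0]], "jaw": 0.75}}

```text
t: 8.7
tool_pos: [0.4821, 0.1512, 0.1409]
tool_rot: [-0.457, 3.106, 0.0]
contact_force: [-0.5, 0.1, 0.7]
opening: 0.0211
grip_force: 0.0
```

Call:
{"api": "drive_tool", "payload": {"rows": [[[0,0,0],0],[[0,0,0],0],[[0,0,0],0],[[0,0,0],0]], "jaw": 0.88}}

```text
t: 9.1
tool_pos: [0.4819, 0.1512, 0.1406]
tool_rot: [-0.457, 3.108, 0.0]
contact_force: [-2.4, 0.4, 5.7]
opening: 0.0129
grip_force: 21.7
```

```bash
cat > s.py <<'E'
from h import *
d,f=cam("wrist");o=ctrl.get_obs();tp=o["tool_pos"]
c,s=np.cos(P[2]),np.sin(P[2]);v=tp[:2]-P[:2];l=np.array([c*v[0]+s*v[1],-s*v[0]+c*v[1]])
hp=proj(d,f,W((.0937,0,.049)))
g=cv2.cvtColor(d["image"],cv2.COLOR_BGR2GRAY)
# white dial blob -> hub
x,y=hp.round().astype(int);R=int(.035*f/(.19 if False else np.linalg.norm(np.array(d["R"])@W((.0937,0,.049))+d["t"])))
y0=max(0,y-R);x0=max(0,x-R);sub=g[y0:y+R,x0:x+R]
b,m=best(pointer(d,f,hp,np.arange(5,14,.5)))
print("t %.2f"%o["t"],"local mm",(l*1e3).round(1),"ang %.1f"%np.degrees(np.arctan2(l[1],l[0])),"r %.1f"%(1e3*np.hypot(*l)),"z %.4f"%tp[2],"F",o["contact_force"].round(1),"grip",o["grip_force"],"| hub",hp.round(1),"ptr %.1f deg %.2f mm"%(b,b/30),"min",m.min().round())
if __import__("sys").argv[1:]: cv2.imwrite(__import__("sys").argv[1],d["image"])
E
python3 s.py pics/w6.png
```

```text
t 9.15 local mm [27.6 -8.7] ang -17.4 r 28.9 z 0.1406 F [-2.2 -0.6  4.9] grip 21.66924387216568 | hub [297.4 127.1] ptr 69.9 deg 2.33 mm min 35.0
```

View pics/w6.png

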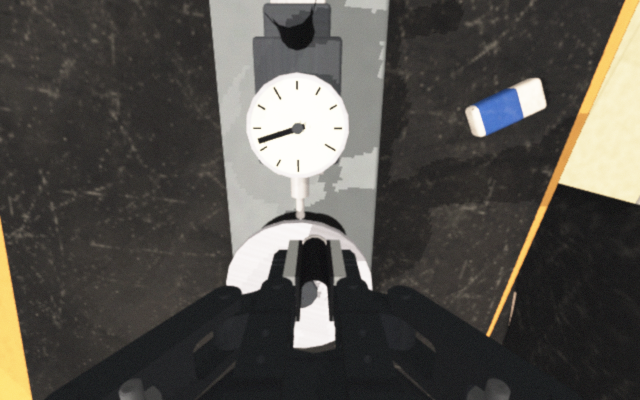

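The wrist view shows hub (298,128) and pointer about 72°, left of down, which matches my reader. I'll print the crank step table.

```bash
python3 - <<'E'
import re
s=open('s.py').read()
i=s.index("b,m=best");s=s[:i]+'''mk=(g>215).astype(np.uint8);n_,lab,st,ce=cv2.connectedComponentsWithStats(mk)
r_=range(1,n_);k=max(r_,key=lambda j:st[j,4]*(np.hypot(*(ce[j]-hp))<15))
co=max(cv2.findContours((lab==k).astype(np.uint8),cv2.RETR_EXTERNAL,cv2.CHAIN_APPROX_NONE)[0],key=len)
hb=np.array(cv2.fitEllipse(cv2.convexHull(co))[0])
if np.hypot(*(hb-hp))<5: hp=hb
'''+s[i:]
open('s.py','w').write(s)
import numpy as np
a=np.radians(-17.4+15*np.arange(25));x=30*np.cos(a);y=30*np.sin(a)
for k in range(24): print(round(np.degrees(a[k+1]),1),round(x[k+1]-x[k],1),round(y[k]-y[k+1],1))
E
python3 s.py
```

```text
-2.4 1.3 -7.7
12.6 -0.7 -7.8
27.6 -2.7 -7.4
42.6 -4.5 -6.4
57.6 -6.0 -5.0
72.6 -7.1 -3.3
87.6 -7.7 -1.3
102.6 -7.8 0.7
117.6 -7.4 2.7
132.6 -6.4 4.5
147.6 -5.0 6.0
162.6 -3.3 7.1
177.6 -1.3 7.7
192.6 0.7 7.8
207.6 2.7 7.4
222.6 4.5 6.4
237.6 6.0 5.0
252.6 7.1 3.3
267.6 7.7 1.3
282.6 7.8 -0.7
297.6 7.4 -2.7
312.6 6.4 -4.5
327.6 5.0 -6.0
342.6 3.3 -7.1
t 9.20 local mm [27.6 -8.6] ang -17.4 r 28.9 z 0.1406 F [-1.8  0.1  5.5] grip 21.669064164161682 | hub [297.4 127.1] ptr 69.9 deg 2.33 mm min 36.0
```

Call:
{"api": "drive_tool", "payload": {"rows": [[[0.0013,-0.0077,0],0],[[-0.0007,-0.0078,0],0],[[0,0,0],0]]}}

```text
t: 9.5
tool_pos: [0.4859, 0.1358, 0.1406]
tool_rot: [-0.457, 3.108, -0.0]
contact_force: [-1.5, -0.2, 5.7]
opening: 0.0122
grip_force: 21.7
```

```bash
python3 s.py
```

```text
t 9.55 local mm [28.1  7.3] ang 14.5 r 29.1 z 0.1406 F [-1.1 -1.6  6. ] grip 21.695477664470673 | hub [327.8 128.2] ptr 122.1 deg 4.07 mm min 37.0
```

Call:
{"api": "drive_tool", "payload": {"rows": [[[-0.0027,-0.0074,0],0],[[-0.0045,-0.0064,0],0],[[0,0,0],0]]}}

```text
t: 9.85
tool_pos: [0.4973, 0.1247, 0.1407]
tool_rot: [-0.456, 3.106, -0.001]
contact_force: [-0.1, -1.1, 4.4]
opening: 0.0126
grip_force: 21.5
```

```bash
python3 s.py
```

```text
t 9.90 local mm [20.5 21.2] ang 46.0 r 29.5 z 0.1406 F [ 1.3 -2.   4.3] grip 21.53059870004654 | hub [355.1 112.8] ptr 70.0 deg 2.33 mm min 36.0
```

Call:
{"api": "drive_tool", "payload": {"rows": [[[-0.006,-0.005,0],0],[[-0.0071,-0.0033,0],0],[[0,0,0],0]]}}

```text
t: 10.2
tool_pos: [0.5123, 0.1209, 0.1407]
tool_rot: [-0.457, 3.106, -0.0]
contact_force: [1.3, 0.2, 5.5]
opening: 0.0125
grip_force: 21.6
```

```bash
python3 s.py
```

```text
t 10.25 local mm [ 7.3 29.1] ang 75.9 r 30.0 z 0.1406 F [ 1.2 -0.5  4.6] grip 21.63644850254059 | hub [371.9  85.6] ptr 70.2 deg 2.34 mm min 35.0
```

Call:
{"api": "drive_tool", "payload": {"rows": [[[-0.0077,-0.0013,0],0],[[-0.0078,0.0007,0],0],[[0,0,0],0]]}}

```text
t: 10.55
tool_pos: [0.5271, 0.1251, 0.1406]
tool_rot: [-0.457, 3.106, 0.0]
contact_force: [0.7, 1.1, 5.9]
opening: 0.0126
grip_force: 21.7
```

```bash
python3 s.py
```

```text
t 10.60 local mm [-8.2 29.4] ang 105.5 r 30.5 z 0.1407 F [0.9 0.4 5.2] grip 21.66789472103119 | hub [374.4  51.8] ptr 71.0 deg 2.37 mm min 36.0
```

Call:
{"api": "drive_tool", "payload": {"rows": [[[-0.0074,0.0027,0],0],[[-0.0064,0.0045,0],0],[[0,0,0],0]]}}

```text
t: 10.9
tool_pos: [0.5379, 0.1361, 0.1406]
tool_rot: [-0.458, 3.107, -0.0]
contact_force: [-1.7, -0.2, 6.7]
opening: 0.0127
grip_force: 21.8
```

```bash
python3 s.py
```

```text
t 10.95 local mm [-21.6  22. ] ang 134.5 r 30.9 z 0.1406 F [-0.  -0.6  5.6] grip 21.74897164106369 | hub [359.4  19.5] ptr 171.0 deg 5.70 mm min 15.0
```

Call:
{"api": "drive_tool", "payload": {"rows": [[[-0.005,0.006,0],0],[[-0.0033,0.0071,0],0],[[0,0,0],0]]}}

```text
t: 11.25
tool_pos: [0.5418, 0.1513, 0.1406]
tool_rot: [-0.458, 3.107, 0.0]
contact_force: [-1.4, 1.7, 6.9]
opening: 0.0125
grip_force: 21.7
```

```bash
python3 s.py
```

```text
t 11.30 local mm [-29.8   8.6] ang 163.8 r 31.0 z 0.1406 F [-1.3  0.8  6.8] grip 21.74612671136856 | hub [331.6   1.3] ptr 104.4 deg 3.48 mm min 0.0
```

The dial is leaving the wrist view here, so the last two readings are false (black border). I'll fix the border and see whether the top camera helps.

```bash
sed -i 's/cv2.INTER_LINEAR)\[0\]/cv2.INTER_LINEAR,borderMode=cv2.BORDER_CONSTANT,borderValue=255)[0]/' h.py; sed -i 's/np.arange(5,14,.5)/np.arange(3.5,10,.5)/' s.py
python3 s.py
python3 - <<'E'
from h import *
d,f=cam("top");hp=proj(d,f,W((.0937,0,.049)));print(hp);x,y=hp.round().astype(int)
im=d["image"];a=cv2.resize(im[y-60:y+60,x-60:x+60],(480,480),interpolation=cv2.INTER_CUBIC)
w,_=cam("wrist");b=np.zeros((480,300,3),np.uint8);b[:300]=w["image"][:300,170:470];cv2.imwrite("pics/x10.png",np.hstack([a,b]))
E
```

```text
t 11.35 local mm [-29.8   8.6] ang 163.8 r 31.0 z 0.1406 F [-0.6  1.5  6.5] grip 21.7535600066185 | hub [331.5   1.3] ptr 304.4 deg 10.15 mm min 223.0
[282.36244467 261.87118461]
```

View pics/x10.png

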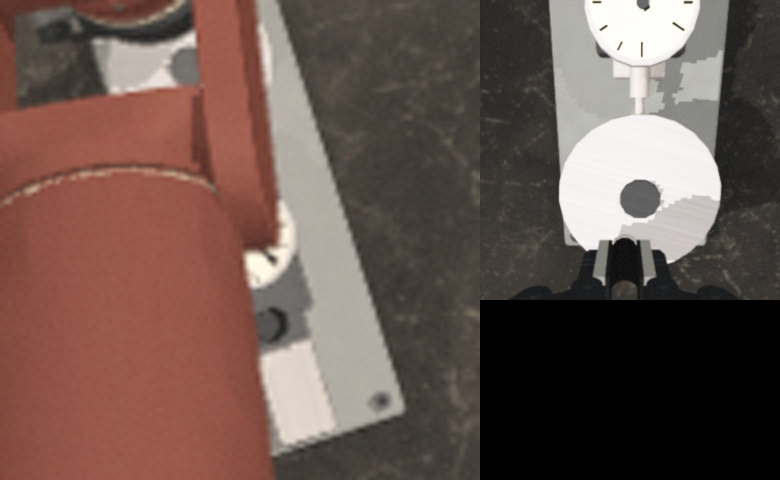

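The composite shows that from the top camera the lower-right part of the dial stays visible, with the pointer stroke near (268,255). The wrist view confirms the pointer is past 90°. So I'll read the top camera at these angles.

```bash
cat > t.py <<'E'
from h import *
d,f=cam("top");hp=proj(d,f,W((.0937,0,.049)))
for dx,dy in [(0,0),(1,0),(0,1)]:
    m=pointer(d,f,hp+[dx,dy],np.arange(7,17,.5)).mean(1)
    print([(a,int(m[a])) for a in range(70,230,8)])
E
python3 t.py
```

```text
[(70, 78), (78, 77), (86, 76), (94, 74), (102, 71), (110, 70), (118, 81), (126, 101), (134, 106), (142, 143), (150, 207), (158, 229), (166, 237), (174, 239), (182, 222), (190, 172), (198, 111), (206, 90), (214, 90), (222, 92)]
[(70, 79), (78, 78), (86, 80), (94, 82), (102, 83), (110, 84), (118, 96), (126, 125), (134, 126), (142, 108), (150, 169), (158, 223), (166, 237), (174, 242), (182, 243), (190, 234), (198, 186), (206, 130), (214, 95), (222, 91)]
[(70, 75), (78, 74), (86, 72), (94, 69), (102, 70), (110, 83), (118, 113), (126, 124), (134, 147), (142, 215), (150, 241), (158, 246), (166, 248), (174, 242), (182, 215), (190, 161), (198, 107), (206, 89), (214, 90), (222, 92)]
```

Call:
{"api": "drive_tool", "payload": {"rows": [[[-0.0013,0.0077,0],0],[[0.0007,0.0078,0],0],[[0,0,0],0]]}}

```text
t: 11.8
tool_pos: [0.5378, 0.1661, 0.1406]
tool_rot: [-0.458, 3.107, -0.0]
contact_force: [-2.1, 0.5, 7.0]
opening: 0.0126
grip_force: 21.9
```

```bash
python3 t.py; python3 s.py
```

```text
[(70, 183), (78, 236), (86, 248), (94, 248), (102, 248), (110, 247), (118, 247), (126, 248), (134, 247), (142, 245), (150, 245), (158, 248), (166, 248), (174, 247), (182, 245), (190, 245), (198, 243), (206, 240), (214, 233), (222, 225)]
[(70, 228), (78, 246), (86, 248), (94, 248), (102, 247), (110, 245), (118, 244), (126, 248), (134, 247), (142, 245), (150, 238), (158, 246), (166, 248), (174, 248), (182, 247), (190, 246), (198, 246), (206, 245), (214, 241), (222, 233)]
[(70, 237), (78, 248), (86, 248), (94, 248), (102, 247), (110, 247), (118, 248), (126, 247), (134, 244), (142, 241), (150, 248), (158, 248), (166, 248), (174, 244), (182, 245), (190, 248), (198, 248), (206, 246), (214, 240), (222, 242)]
t 11.90 local mm [-30.2  -6.7] ang -167.4 r 30.9 z 0.1406 F [-1.3 -0.2  6.4] grip 21.891977190971375 | hub [299.  -1.] ptr 68.7 deg 2.29 mm min 39.0
```

Call:
{"api": "drive_tool", "payload": {"rows": [[[0.0027,0.0074,0],0],[[0.0045,0.0064,0],0],[[0,0,0],0]]}}

```text
t: 12.2
tool_pos: [0.5264, 0.1772, 0.1406]
tool_rot: [-0.459, 3.108, -0.0]
contact_force: [-1.8, -1.3, 7.9]
opening: 0.0125
grip_force: 22.0
```

```bash
python3 t.py; python3 s.py
```

```text
[(70, 182), (78, 235), (86, 247), (94, 248), (102, 248), (110, 247), (118, 247), (126, 247), (134, 247), (142, 245), (150, 245), (158, 248), (166, 248), (174, 248), (182, 247), (190, 248), (198, 248), (206, 248), (214, 246), (222, 247)]
[(70, 227), (78, 246), (86, 248), (94, 248), (102, 247), (110, 245), (118, 243), (126, 247), (134, 247), (142, 244), (150, 239), (158, 246), (166, 248), (174, 248), (182, 247), (190, 247), (198, 248), (206, 248), (214, 248), (222, 247)]
[(70, 236), (78, 248), (86, 248), (94, 248), (102, 247), (110, 247), (118, 248), (126, 247), (134, 244), (142, 241), (150, 247), (158, 248), (166, 248), (174, 244), (182, 245), (190, 247), (198, 248), (206, 246), (214, 241), (222, 245)]
t 12.30 local mm [-22.5 -20.7] ang -137.4 r 30.6 z 0.1406 F [-1.6 -1.2  9.2] grip 21.976459622383118 | hub [270.3  18.8] ptr 71.7 deg 2.39 mm min 40.0
```

The main rise lies between 105° and 192°. The reading was about 5.7 mm at 134° and about 4.5 mm at 164°, with nominal 2.3 mm beyond. The rise near 14° is the lesser one. I'll calibrate the dial hub in the top view while it's unobstructed, then go back to 164° and compare flanks.

```bash
sed -i 's/^hp=proj/l=l+[.001,0.0]\nhp=proj/' s.py
cat > hub.py <<'E'
from h import *
d,f=cam("top");g=cv2.cvtColor(d["image"],cv2.COLOR_BGR2GRAY);hp=proj(d,f,W((.0937,0,.049)))
# hub from the fit: maximise white ring fit
best_=None
from scipy.optimize import minimize
def cost(c):
    o=pointer(d,f,c,np.array([23.5,31.0]));return None
c=cv2.resize(g[int(hp[1])-20:int(hp[1])+20,int(hp[0])-20:int(hp[0])+20],None,fx=8,fy=8,interpolation=cv2.INTER_CUBIC)
mk=(c>228).astype(np.uint8);n,lab,st,ce=cv2.connectedComponentsWithStats(mk)
k=1+np.argmax(st[1:,4]);co=max(cv2.findContours((lab==k).astype(np.uint8),0,1)[0],key=len)
e=cv2.fitEllipse(cv2.convexHull(co));print("pred",hp,"fit",np.array(e[0])/8+np.floor(hp)-20-.44,np.array(e[1])/8)
h=np.array(e[0])/8+np.floor(hp)-20-.44
for q in (hp,h): b,m=best(pointer(d,f,q,np.arange(6,16,.5)));print(b)
E
python3 hub.py
```

```text
pred [282.36244467 261.87118461] fit [282.47835022 260.87852722] [23.59429932 24.75741577]
61.87692155194376
69.93152733582376
```

Call:
{"api": "drive_tool", "payload": {"rows": [[[-0.0045,-0.0064,0],0],[[-0.0027,-0.0074,0],0],[[-0.0007,-0.0078,0],0],[[0.0013,-0.0077,0],0],[[0,0,0],0]]}}

```text
t: 12.85
tool_pos: [0.5418, 0.1511, 0.1406]
tool_rot: [-0.457, 3.107, 0.002]
contact_force: [1.1, 1.4, 6.1]
opening: 0.0128
grip_force: 21.8
```

```bash
python3 s.py
python3 - <<'E'
from h import *
d,f=cam("top");np.save("a.npy",d["image"])
E
```

```text
t 12.90 local mm [-28.7   8.7] ang 163.2 r 30.0 z 0.1406 F [ 1.3 -0.2  5.7] grip 21.78269237279892 | hub [331.6   1.4] ptr nan deg nan mm min 226.0
```

```bash
cat > t.py <<'E'
from h import *
d,f=cam("top");m=pointer(d,f,(282.48,260.88),np.arange(8,16,.5)).mean(1)
print([(a,int(m[a])) for a in range(80,230,4)])
E
python3 t.py
```

```text
[(80, 79), (84, 79), (88, 78), (92, 76), (96, 75), (100, 74), (104, 73), (108, 73), (112, 71), (116, 69), (120, 70), (124, 73), (128, 80), (132, 90), (136, 94), (140, 93), (144, 94), (148, 104), (152, 127), (156, 157), (160, 182), (164, 200), (168, 213), (172, 222), (176, 227), (180, 227), (184, 218), (188, 195), (192, 169), (196, 137), (200, 106), (204, 90), (208, 89), (212, 89), (216, 90), (220, 91), (224, 91), (228, 91)]
```

Call:
{"api": "drive_tool", "payload": {"rows": [[[0.0033,-0.0071,0],0],[[0.005,-0.006,0],0],[[0.0042,-0.004,0],0],[[0,0,0],0]]}}

```text
t: 13.4
tool_pos: [0.5342, 0.1307, 0.1406]
tool_rot: [-0.457, 3.108, 0.001]
contact_force: [-1.0, 0.3, 8.3]
opening: 0.0125
grip_force: 22.0
```

```bash
python3 s.py;python3 t.py
```

```text
t 13.45 local mm [-15.6  26. ] ang 120.9 r 30.3 z 0.1406 F [-1.8  0.1  8.4] grip 21.978019773960114 | hub [366.6  29.8] ptr 89.9 deg 3.00 mm min 38.0
[(80, 92), (84, 92), (88, 92), (92, 93), (96, 93), (100, 94), (104, 95), (108, 95), (112, 96), (116, 96), (120, 96), (124, 96), (128, 96), (132, 96), (136, 97), (140, 97), (144, 97), (148, 98), (152, 98), (156, 97), (160, 97), (164, 97), (168, 98), (172, 98), (176, 98), (180, 98), (184, 99), (188, 101), (192, 102), (196, 103), (200, 104), (204, 105), (208, 105), (212, 105), (216, 105), (220, 105), (224, 106), (228, 105)]
```

Call:
{"api": "drive_tool", "payload": {"rows": [[[-0.0026,0.0018,0],0],[[0,0,0],0],[[0,0,0],0]]}}

```text
t: 13.8
tool_pos: [0.5362, 0.1332, 0.1406]
tool_rot: [0.458, -3.108, 0.0]
contact_force: [-1.6, -1.3, 9.0]
opening: 0.0125
grip_force: 22.0
```

```bash
sed -i 's/np.arange(3.5,10,.5)/np.arange(3.5,10,.5) if hp[1]>20 else np.arange(3,max(4,hp[1]\/2),.25)/' s.py; python3 s.py
```

```text
t 13.85 local mm [-18.2  24.2] ang 126.9 r 30.3 z 0.1406 F [-1.7 -0.3  9.4] grip 22.001044750213623 | hub [363.9  26. ] ptr 137.9 deg 4.60 mm min 38.0
```

Call:
{"api": "drive_tool", "payload": {"rows": [[[-0.0024,0.002,0],0],[[0,0,0],0],[[0,0,0],0]]}}

```text
t: 14.15
tool_pos: [0.5379, 0.1358, 0.1406]
tool_rot: [0.458, -3.107, 0.0]
contact_force: [-1.6, -1.2, 8.7]
opening: 0.0125
grip_force: 22.0
```

```bash
python3 s.py
```

```text
t 14.20 local mm [-20.6  22.2] ang 132.8 r 30.3 z 0.1406 F [-1.7 -0.   9.2] grip 22.01248973608017 | hub [359.8  20.1] ptr 162.7 deg 5.42 mm min 67.0
```

Call:
{"api": "drive_tool", "payload": {"rows": [[[-0.0022,0.0023,0],0],[[0,0,0],0],[[0,0,0],0]]}}

```text
t: 14.5
tool_pos: [0.5394, 0.1387, 0.1406]
tool_rot: [0.458, -3.108, -0.0]
contact_force: [-1.8, -0.6, 9.0]
opening: 0.0125
grip_force: 22.0
```

```bash
python3 s.py
```

```text
t 14.55 local mm [-22.8  19.9] ang 138.9 r 30.3 z 0.1406 F [ 0.1 -0.5  8. ] grip 21.993988752365112 | hub [355.2  14. ] ptr 191.7 deg 6.39 mm min 93.0
```

Call:
{"api": "drive_tool", "payload": {"rows": [[[-0.0019,0.0025,0],0],[[0,0,0],0],[[0,0,0],0]]}}

```text
t: 14.85
tool_pos: [0.5405, 0.1417, 0.1406]
tool_rot: [0.458, -3.108, -0.0]
contact_force: [-1.1, 0.0, 7.9]
opening: 0.0127
grip_force: 22.0
```

```bash
python3 s.py
```

```text
t 14.90 local mm [-24.8  17.4] ang 144.9 r 30.2 z 0.1406 F [-1.4 -0.3  8.4] grip 21.98747456073761 | hub [349.9   9.7] ptr 207.4 deg 6.91 mm min 70.0
```

Call:
{"api": "drive_tool", "payload": {"rows": [[[-0.0017,0.0027,0],0],[[0,0,0],0],[[0,0,0],0]]}}

```text
t: 15.2
tool_pos: [0.5413, 0.1448, 0.1406]
tool_rot: [0.458, -3.108, -0.0]
contact_force: [-1.9, -0.0, 8.3]
opening: 0.0122
grip_force: 22.0
```

```bash
python3 s.py; python3 t.py
```

```text
t 15.25 local mm [-26.5  14.6] ang 151.1 r 30.2 z 0.1406 F [-1.5 -0.7  7.6] grip 21.989944875240326 | hub [344.3   6.1] ptr 4.9 deg 0.16 mm min 68.0
[(80, 79), (84, 78), (88, 77), (92, 77), (96, 76), (100, 76), (104, 74), (108, 72), (112, 71), (116, 69), (120, 68), (124, 67), (128, 69), (132, 73), (136, 79), (140, 91), (144, 109), (148, 128), (152, 144), (156, 149), (160, 144), (164, 130), (168, 112), (172, 97), (176, 89), (180, 89), (184, 89), (188, 91), (192, 93), (196, 94), (200, 95), (204, 95), (208, 96), (212, 96), (216, 97), (220, 97), (224, 96), (228, 96)]
```

Call:
{"api": "drive_tool", "payload": {"rows": [[[0,0,0],0],[[0,0,0],0],[[0,0,0],0],[[0,0,-0.03],0],[[0,0,-0.03],0],[[0.03,0,0],0],[[0.03,0,0],0],[[0,0,0],0],[[0,0,0],0]], "jaw": 0.6}}

```text
t: 16.2
tool_pos: [0.4836, 0.1271, 0.1993]
tool_rot: [0.457, -3.108, -0.0]
contact_force: [0.6, -0.5, -0.4]
opening: 0.0345
grip_force: 0.0
```

```bash
cat > u.py <<'E'
from h import *
d,f=cam("wrist");hp=proj(d,f,W((.0937,0,.049)));g=cv2.cvtColor(d["image"],cv2.COLOR_BGR2GRAY)
x,y=hp.round().astype(int);print(hp)
c=g[max(0,y-50):y+50,x-60:x+60]
mk=(c>235).astype(np.uint8);mk=cv2.morphologyEx(mk,cv2.MORPH_OPEN,np.ones((9,9)));n,lab,st,ce=cv2.connectedComponentsWithStats(mk)
k=1+np.argmax(st[1:,4]);co=max(cv2.findContours((lab==k).astype(np.uint8),0,1)[0],key=len)
e=cv2.fitEllipse(cv2.convexHull(co));h=np.array(e[0])+[x-60,max(0,y-50)];print("fit",h,e[1])
for q in (hp,h):
    b,m=best(pointer(d,f,q,np.arange(5,15,.5)));print("ptr %.1f  %.2f mm"%(b,b/30))
E
python3 u.py
```

```text
[334.65815186 127.80497633]
fit [334.12888336 127.2408905 ] (72.5044174194336, 75.240966796875)
ptr 183.3  6.11 mm
ptr 185.9  6.20 mm
```

Reads 6.2 mm at 151°. Symmetry check at 139°.

Call:
{"api": "drive_tool", "payload": {"rows": [[[-0.03,0,0],0],[[-0.03,0,0],0],[[0,0,0.03],0],[[0,0,0.03],0],[[0,0,0],0],[[0,0,0],0]]}}

```text
t: 16.85
tool_pos: [0.5418, 0.1446, 0.1394]
tool_rot: [0.457, -3.107, -0.0]
contact_force: [0.9, -0.5, -0.0]
opening: 0.0342
grip_force: 0.0
```

Call:
{"api": "drive_tool", "payload": {"rows": [[[0,0,0],0],[[0,0,0],0],[[0,0,0],0],[[0,0,0],0],[[0.0017,-0.0027,0],0],[[0.0019,-0.0025,0],0],[[0,0,0],0],[[0,0,0],0]], "jaw": 0.88}}

```text
t: 17.65
tool_pos: [0.5407, 0.1385, 0.1419]
tool_rot: [-0.457, 3.105, -0.0]
contact_force: [-1.4, 0.9, 7.9]
opening: 0.0128
grip_force: 21.9
```

```bash
python3 s.py
```

```text
t 17.70 local mm [-24.1  20.4] ang 139.6 r 31.6 z 0.1420 F [-1.6  0.9  7.3] grip 21.87703102827072 | hub [356.2  11.1] ptr 190.7 deg 6.36 mm min 102.0
```

Call:
{"api": "drive_tool", "payload": {"rows": [[[0,0,0],0],[[0,0,0],0],[[0,0,0],0],[[0,0,-0.03],0],[[0,0,-0.03],0],[[0.03,0,0],0],[[0.03,0,0],0],[[0,0,0],0],[[0,0,0],0]], "jaw": 0.6}}

```text
t: 18.6
tool_pos: [0.4819, 0.1211, 0.1995]
tool_rot: [-0.457, 3.108, -0.0]
contact_force: [0.7, 0.2, 0.5]
opening: 0.0343
grip_force: 0.0
```

```bash
python3 u.py
```

```text
[341.97310103 132.52310486]
fit [341.48539352 131.66900253] (71.76322937011719, 74.52745056152344)
ptr 177.0  5.90 mm
ptr 179.0  5.97 mm
```

Call:
{"api": "drive_tool", "payload": {"rows": [[[-0.03,0,0],0],[[-0.029,0,0],0],[[0,0,0.03],0],[[0,0,0.03],0],[[0,0,0],0],[[0,0,0],0]]}}

```text
t: 19.25
tool_pos: [0.539, 0.1382, 0.1394]
tool_rot: [0.457, -3.107, -0.0]
contact_force: [-0.0, -0.2, -0.1]
opening: 0.0342
grip_force: 0.0
```

Call:
{"api": "drive_tool", "payload": {"rows": [[[0,0,0],0],[[0,0,0],0],[[0,0,0],0],[[0,0,0],0],[[-0.0012,0.0016,0],0],[[-0.0011,0.0016,0],0],[[0,0,0],0],[[0,0,0],0]], "jaw": 0.88}}

```text
t: 20.05
tool_pos: [0.5413, 0.1417, 0.142]
tool_rot: [-0.457, 3.104, -0.002]
contact_force: [0.4, -0.9, 5.2]
opening: 0.013
grip_force: 21.8
```

```bash
python3 s.py
```

```text
t 20.10 local mm [-25.6  17.6] ang 145.4 r 31.1 z 0.1420 F [ 1.  -0.6  6.1] grip 21.78275227546692 | hub [350.7   7.4] ptr 7.8 deg 0.26 mm min 77.0
```

Call:
{"api": "drive_tool", "payload": {"rows": [[[0,0,0],0],[[0,0,0],0],[[0,0,0],0],[[0,0,-0.03],0],[[0,0,-0.03],0],[[0.03,0,0],0],[[0.03,0,0],0],[[0,0,0],0],[[0,0,0],0]], "jaw": 0.6}}

```text
t: 21.0
tool_pos: [0.4821, 0.1246, 0.1995]
tool_rot: [0.457, -3.108, -0.0]
contact_force: [0.0, -0.7, 0.6]
opening: 0.0341
grip_force: 0.0
```

```bash
python3 u.py
```

```text
[337.41387809 130.76983271]
fit [336.9367981  130.06988525] (72.15900421142578, 74.49607849121094)
ptr 187.9  6.26 mm
ptr 190.2  6.34 mm
```

The readings are 5.97, 6.34 and 6.20 mm at 139.6°, 145.4° and 151.1°. The fitted vertex is within about 1.3° of where the wheel stands, and nominal + 4 mm = 6.36 mm agrees. The tool is clear, so I'm handing in.

```bash
python3 -c "
from station import ctrl
print(ctrl.finish_job())"
```

```text
the job is handed in; nothing more can be done
None
```

I handed the job in: the gauge is set with its plunger pressed in about 2.4 mm, and the wheel stands within about 1–2° of its highest spot, where the dial reads about 6.3 mm.

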